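# Close up a row of oak blocks and wedge it tight for gluing

### The arm

A 6-joint arm with a two-finger parallel gripper is mounted at the origin on a cart in front of the work surface, level with it; the furniture and walls round the work are solid. World frame = base frame: x ahead of the robot, y to its left, z up, the work surface at z = 0. Lengths are in m, angles in degrees, forces in N, time in s.
With the tool pointing down it reaches from about 0.35 to 0.875 m from the base axis. Payload 4.2 kg.
Tool frame: the origin (TCP) lies between the finger pads; the fingertips stand 25 mm ahead of it and the grasp point (between the pads) lies 6 mm ahead of it (r.tips_ahead is the distance from the TCP to the fingertips, in m); z points along the fingers, y is the direction in which the jaws open and shut (so a half turn about z gives the same grasp; the last joint's range is limited). The gripper opens to 87 mm and grips with 3 to 60 N. Pads are 19 mm wide; open, the fingers measure 117 mm over their backs; the gripper's body (75 mm by 190 mm) begins 51 mm behind the grasp point.
Start: joints at [85.004, 22.042, 0.453, 0, -68.411, -14.817], TCP at [0.212, 0.588, 0.248] pointing down, gripper open.
Joint ranges: [-179.83, 179.83], [-69.29, 118.12], [-61.27, 80.66], [-181.25, 117.63], [-171.15, -9.14], [-177.46, 177.46]. Speed limits (degrees/s): [159.86, 159.86, 180, 180, 180, 180].

### API

Orientations are given as a 3x3 rotation matrix whose columns are the frame's x, y, z axes.
In Python, from station import r, vision, finish_job gives the robot as it stands.
- The arm moves only by the shell command python3 -m jog 'ROWS'. ROWS is a JSON object of lists of equal length, an entry for each row: "rot": the turn, a rotation vector about the world's x, y, z in degrees, a list of three; "delta_pos": the shift along the world's x, y, z in mm, a list of three; "grip": the opening in per cent of the stroke, from 0 (shut) to 100 (fully open). A call has 1 to 10 rows; each row shifts and turns the commanded pose from where the row before left it; what a row does not reach is not made up. A row lasts 1/12 s, in which the tool goes at most 41.7 mm and 7.16 degrees, less where a joint would pass 70% of its speed; a pose out of reach is approached as far as the arm can. A call with a gripper value outside its range is refused whole. The fingers move at their own pace and stop on an object; the grip force is fixed at half the most. Time passes only in rows, so rows that do not move let the fingers close. It gives the time, the measured TCP pose, the force and the opening at its end, in the units of the state.
- r.sense(): the state, without advancing time (a new reading comes with each control period).
- vision.capture(name): name is "side" or "top" or "wrist"; returns a dict with "frame" (420x560x3 uint8, red, green, blue), "K" (3x3 intrinsics, pixels), "xyz" and "orientation" of the camera in the world. Camera axes: x right, y up, looking along -z (the intrinsics and any distortion apply to the point x, -y, -z); pixel columns grow to the right and rows downward; lengths in m; the calibration is good to about 2 mm. A picture is of the moment at which its call begins. There is no depth.
- finish_job(): hands the job in, once; it reports no verdict.
The state is a dict: "time_s": time; "joints": joint angles; "joint_velocities": joint speeds; "effort": joint torques, N m; "tcp_pos": TCP position; "ee_rot": TCP orientation; "wrist_force": force on the tool from outside, world axes, zero at the start; "moment": the same for the moment, N m; "gripper_width": opening from 0.0 (shut) to 1.0 (fully open).
Only numpy, scipy, OpenCV 4.12 (cv2) and the standard library are available. Lean on these libraries where they do the work, as an engineer would, in place of code of your own. Each camera call takes 0.05 s, during which the arm holds its last target. There are 200 camera calls.

### The job

Dry-fit a carving blank on the clamping board: slide the four oak blocks along, keeping them down on the bed, under the steel strap until they stand in one closed, straight row, hard against the end stop and flush against the back fence. Then lay the long wooden wedge on the bed in the slot between the last block and the two posts, thin end through to the back, and push it firmly home so that it stays gripped and clamps the row by itself. Leave the stone, the bottle and the tin where they are.

Things in the scene. Friction and masses are not known exactly. Their poses are not given: they have to be found in the camera images.
- press: Clamping board, fixed to the table: plywood bed 165 (x) x 290 (y) x 18 mm. Origin: centre of its underside; z up, +y along the row to the end stop, +x to the back fence. End stop: face at y = +120 mm, 40 mm above the bed. Back fence: face at x = +58 mm, 22 thick, 30 above the bed, full length but for the wedge slot (y = -61 to -46 mm). Front (-x) side open.
- gate (a point): Point on the board below the gate's middle, level with the bed top (board's axes). Gate: two 18 mm wooden posts tied by a steel strap 16 wide (y), 6 thick, its underside 68 mm above the bed, bolt heads 4 more. Rear post in line with the fence, front post at board x = -65 to -47 mm: 105 mm clear between. The blocks slide through below the strap; a pusher must follow them under it.
- row_end (a point): Point on the bed top at the middle of the last block's rear (-y) face when the row is closed and flush: board x = +15.5, y = -48 mm, z = 18 mm; board's axes. It lies 16 mm beyond the line of the posts' +y faces (13 at the fence, 20 at the front post), so up to 36 mm past the strap's entry-side edge. The closed blocks' centres lie at y = +21, +63, +105 and +147 mm, x = 0 from this point.
- wedge_bite (a point): Where the wedge's centre point lies when the wedge, on the bed, parallel to the board's x axis, nose to +x, straight side on the last block, just begins to bite: board x = -4.5, y = -57, z = 35 mm; board's axes. The slot is open above and in front; its post side is slanted like the wedge. It is home within 5 mm of there, when it takes 15 to 20 N on the butt; friction then holds it.
- block_1_center (a point): Centre of oak block 1 (nearest the end stop), 200 g, on edge on the bed: 42 mm thick along the row, 85 wide across it, 55 tall; centre 45.5 mm over the table. Own axes: x up, y along the 85 mm to the fence, z along the 42 mm to the stop. Starts 5 to 30 mm from its neighbour, 1 to 11 mm off the fence, a little skewed.
- block_2_center (a point): Centre of oak block 2 (second from the stop), 200 g, on edge on the bed: 42 mm thick along the row, 85 wide across it, 55 tall; centre 45.5 mm over the table. Own axes: x up, y along the 85 mm to the fence, z along the 42 mm to the stop. Starts 5 to 30 mm from its neighbour, 1 to 11 mm off the fence, a little skewed.
- block_3_center (a point): Centre of oak block 3 (third from the stop), 200 g, on edge on the bed: 42 mm thick along the row, 85 wide across it, 55 tall; centre 45.5 mm over the table. Own axes: x up, y along the 85 mm to the fence, z along the 42 mm to the stop. Starts 5 to 30 mm from its neighbour, 1 to 11 mm off the fence, a little skewed.
- block_4_center (a point): Centre of oak block 4 (last, farthest from the stop), 200 g, on edge on the bed: 42 mm thick along the row, 85 wide across it, 55 tall; centre 45.5 mm over the table. Own axes: x up, y along the 85 mm to the fence, z along the 42 mm to the stop. Starts 5 to 30 mm from its neighbour, 1 to 11 mm off the fence, a little skewed.
- wedge_center (a point): Centre of the loose waxed wooden wedge, 100 g, 175 mm long (own x, thin nose to +x), 34 high, lying on the table on its flat bottom; 22.5 mm thick at the butt, 17.3 here, 12.6 near the nose, whose last 10 mm are bevelled to 7 mm. Its +y side is straight, parallel to its x axis, 9 mm from this point; the slope is all on the -y side. The point is half-way along, 17 mm up.
- oil_stone_center (a point): Bystander: grey sharpening stone 50 x 150 x 24 mm (own y axis along its length) lying flat on the table; this is its centre, 12 mm up.
- glue_bottle_center (a point): Bystander: white glue bottle with a red tip, 62 mm diameter, 187 mm tall, standing beyond the end stop; this point is on its axis, 70 mm up.
- wax_tin_center (a point): Bystander: round flat tin 87 mm diameter, 30 mm high, on the table beyond the entry end of the board; this is its centre, 15 mm up.

How it is judged (in metres and radians):
On the way:
1. the row is closed up against the end stop by pushing, before the wedge is in (y of block_1_center in the frame of press above 0.095 m and y of block_2_center in the frame of press above 0.053 m and y of block_3_center in the frame of press above 0.011 m and y of block_4_center in the frame of press above -0.031 m and horizontal distance between wedge_center and press above 0.12 m), for 0.2 s.
At the end, for the whole second after the job is handed in: All four blocks upright on the bed, within 3 mm of closed up, 4 mm of flush with the fence and 3 degrees of square; the wedge on the bed in the slot, straight within 3 degrees, at most 10 mm short of first bite, gripping last block and posts by itself with over 2.5 N; all at rest (y of block_1_center in the frame of press above 0.096 m and x of each of block_1_center, block_2_center, block_3_center, block_4_center in the frame of press above 0.0115 m and angle between the z axis of each of block_1_center, block_2_center, block_3_center, block_4_center and the y axis of press, either way round below 0.05 rad and angle between each of block_1_center, block_2_center, block_3_center, block_4_center's own x axis and vertical below 0.06 rad and y of block_2_center in the frame of press above 0.054 m and y of block_3_center in the frame of press above 0.012 m and y of block_4_center in the frame of press above -0.03 m and x of wedge_center in the frame of press above -0.0145 m and y of wedge_center in the frame of press between -0.063 and -0.051 m and z of wedge_center in the frame of press below 0.041 m and angle between the x axis of wedge_center and the x axis of press, either way round below 0.05 rad and contact force between wedge and block_4 above 2.5 N and contact force between wedge and press above 2.5 N and linear speed of each of wedge, block_1, block_2, block_3, block_4 below 0.01 m/s); the robot touches nothing.
It fails at once if a block is lifted off the bed or tipped over (more than 15 mm up or 25 degrees) (height (world z) of any of block_1_center, block_2_center, block_3_center, block_4_center above 0.0605 m or angle between any of block_1_center, block_2_center, block_3_center, block_4_center's own x axis and vertical above 0.44 rad).
It fails at once if the oil stone is moved more than 15 mm (distance of oil_stone_center from where it was at the start of the episode above 0.015 m).
It fails at once if the glue bottle is moved more than 15 mm (distance of glue_bottle_center from where it was at the start of the episode above 0.015 m).
It fails at once if the wax tin is moved more than 15 mm (distance of wax_tin_center from where it was at the start of the episode above 0.015 m).
It also fails if it takes over 72 s, if anything falls off the work surface, if the arm or the gripper's body presses on something with over 40 N, if the wrist force passes 120 N, or if a joint passes its speed limit or range.

## Working session

There is one attempt and no reset: what is moved stays moved. The work goes in short steps, Python scripts to look and compute and a shell command to move; the robot and the scene stay as the last step left them, time stands still between calls to the robot, and variables do not carry over. Pictures are saved under pics/ and viewed, about 8 in all and at most 12, crops included, and the job is handed in when it is done.

```bash
mkdir -p pics; ls; cat > h.py <<'E'
import numpy as np,cv2
from station import r,vision
def cap(n,fn=None):
    d=vision.capture(n)
    if fn: cv2.imwrite('pics/'+fn,cv2.cvtColor(d['frame'],cv2.COLOR_RGB2BGR))
    np.savez('last_'+n+'.npz',**{k:np.array(v) for k,v in d.items() if k in('frame','K','xyz','orientation')})
    return d
def ray(d,uv):
    p=np.linalg.inv(d['K'])@np.array([uv[0],uv[1],1.]); v=np.array([p[0],-p[1],-p[2]])
    return np.array(d['xyz']),np.array(d['orientation'])@(v)
def onz(d,uv,z):
    o,v=ray(d,uv); return o+v*(z-o[2])/v[2]
def proj(d,P):
    c=np.array(d['orientation']).T@(np.array(P)-d['xyz']); q=d['K']@np.array([c[0],-c[1],-c[2]]); return q[:2]/q[2]
def tri(rs):
    A=0;b=0
    for o,v in rs:
        v=v/np.linalg.norm(v);M=np.eye(3)-np.outer(v,v);A=A+M;b=b+M@o
    return np.linalg.solve(A,b)
E
python3 - <<'E'
from h import *
ims=[]
for n in('top','side','wrist'):
    d=cap(n,n+'0.png'); print(n,d.keys(),d['K'],d['xyz'],d['orientation'])
print(r.sense())
E
```

```text
pics
top dict_keys(['frame', 'K', 'xyz', 'orientation']) [[515.98322129   0.         285.33441879]
 [  0.         515.98322129 214.55256342]
 [  0.           0.           1.        ]] [0.45066781 0.21655063 1.56248994] [[ 0.0176041   0.9978683  -0.06284072]
 [-0.99971795  0.01856912  0.01480572]
 [ 0.01594106  0.06256235  0.99791374]]
side dict_keys(['frame', 'K', 'xyz', 'orientation']) [[425.95753628   0.         286.63136893]
 [  0.         425.95753628 202.8097407 ]
 [  0.           0.           1.        ]] [ 0.30861597 -0.58444655  0.57297662] [[ 0.96449842  0.14415916 -0.22127116]
 [-0.26399067  0.50348365 -0.82268654]
 [-0.00719139  0.85189339  0.52366586]]
wrist dict_keys(['frame', 'K', 'xyz', 'orientation']) [[302.30130074   0.         278.56750252]
 [  0.         302.30130074 208.55157105]
 [  0.           0.           1.        ]] [0.28679668 0.56135053 0.38454507] [[-0.33815347  0.90046911  0.27350983]
 [-0.94108942 -0.32408562 -0.09653606]
 [ 0.00171286 -0.29004121  0.95701262]]
{'time_s': 0.15, 'joints': array([ 8.50049980e+01,  2.20813823e+01,  3.97983369e-01, -1.89234113e-02,
       -6.84106378e+01, -1.48169884e+01]), 'joint_velocities': array([-0.07190699, -0.06214704,  0.32769358,  0.10854819, -0.04256482,
        0.05248877]), 'effort': array([ 4.29890351e-04, -3.91052449e+01,  1.87585419e+01,  4.22231555e+00,
        1.23435355e-02, -1.38106370e-04]), 'tcp_pos': array([0.21168186, 0.5876316 , 0.24670878]), 'ee_rot': array([[ 9.40768606e-01, -3.39049007e-01, -4.48839179e-04],
       [-3.39049282e-01, -9.40767239e-01, -1.60826020e-03],
       [ 1.23025830e-04,  1.66517931e-03, -9.99998606e-01]]), 'wrist_force': array([ 0.03914453,  0.47786793, -0.38346018]), 'moment': array([ 0.00648417, -0.06238598, -0.01958126]), 'gripper_width': 0.9980619337883695}
```

View pics/top0.png

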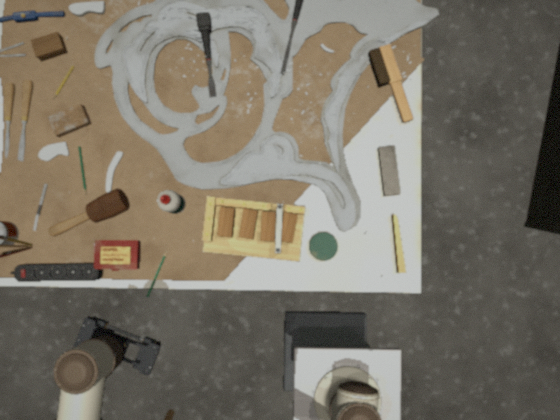

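View pics/side0.png

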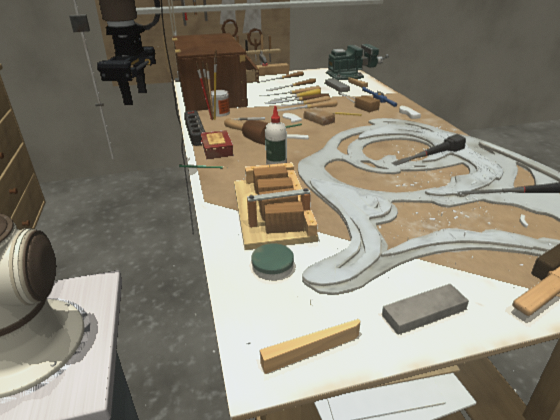

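The top view shows the board at about (254,228) with its end stop to the left (+y). The gate strap is at (279,228), the tin at (323,246), the stone at (389,170) and the wedge at (398,243). The side view agrees. I'll get coarse positions next.

```bash
python3 - <<'E'
from h import *
d={k:v for k,v in np.load('last_top.npz').items()}; s={k:v for k,v in np.load('last_side.npz').items()}
for n,uv,z in[('bl',(203,255),.0),('br',(301,261),0),('tr',(305,204),.0),('tl',(207,197),.058),('tin',(323,246),.03),('wedgeTop',(394,215),.034),('wedgeBot',(402,271),.034),('stone',(389,170),.024),('bottle tip',(166,201),.187),('strap',(279,205),.09),('strapb',(279,251),.09)]: print(n,onz(d,uv,z).round(3))
for n,uv,z in[('wedge L',(262,366),0),('wedge L top',(262,349),.034),('R top',(360,322),.034),('Rbot',(360,336),0)]: print(n,onz(s,uv,z).round(3))
# board/wedge by colour
hsv=cv2.cvtColor(d['frame'],cv2.COLOR_RGB2HSV)
for n,(x0,y0,x1,y1) in dict(board=(190,185,315,270),wedge=(382,205,415,280)).items():
    c=hsv[y0:y1,x0:x1]; m=cv2.inRange(c,(15,80,100),(35,255,255)); k=max(cv2.findContours(m,0,2)[0],key=cv2.contourArea)
    print(n,cv2.minAreaRect(k+np.array([x0,y0])), [onz(d,p,.034).round(3) for p in cv2.boxPoints(cv2.minAreaRect(k+np.array([x0,y0])))])
E
```

```text
bl [0.422 0.439 0.   ]
br [0.409 0.144 0.   ]
tr [0.582 0.134 0.   ]
tl [0.593 0.424 0.058]
tin [0.456 0.08  0.03 ]
wedgeTop [ 0.552 -0.13   0.034]
wedgeBot [ 0.386 -0.154  0.034]
stone [ 0.688 -0.116  0.024]
bottle tip [0.568 0.515 0.187]
strap [0.57  0.213 0.09 ]
strapb [0.439 0.211 0.09 ]
wedge L [ 0.383 -0.149  0.   ]
wedge L top [ 0.385 -0.145  0.034]
R top [ 0.554 -0.135  0.034]
Rbot [ 0.556 -0.136  0.   ]
board ((248.49996948242188, 226.99996948242188), (83.99998474121094, 116.99998474121094), 90.0) [array([0.63 , 0.479, 0.034]), array([0.636, 0.131, 0.034]), array([0.387, 0.127, 0.034]), array([0.381, 0.471, 0.034])]
wedge ((397.1308288574219, 243.5461883544922), (55.939666748046875, 6.573840618133545), 82.87498474121094) [array([ 0.548, -0.119,  0.034]), array([ 0.551, -0.139,  0.034]), array([ 0.386, -0.16 ,  0.034]), array([ 0.384, -0.14 ,  0.034])]
```

View pics/wrist0.png

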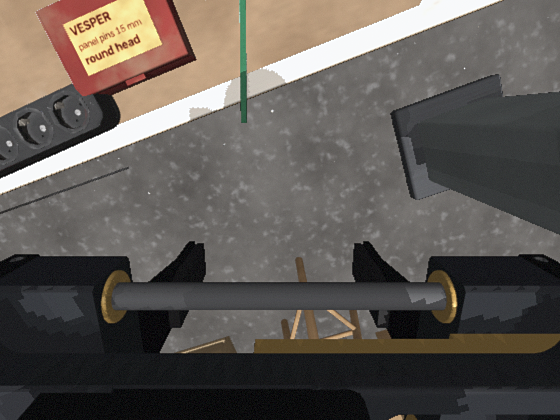

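```bash
python3 -m jog '{"delta_pos":[[29,-38,11],[29,-38,11],[29,-38,11],[29,-38,11],[29,-38,11],[29,-38,11],[29,-38,11],[29,-38,11],[29,-38,11],[29,-38,11]],"rot":[[0,0,3],[0,0,3],[0,0,3],[0,0,3],[0,0,3],[0,0,3],[0,0,3],[0,0,3],[0,0,3],[0,0,3]],"grip":[40,40,40,40,40,40,40,40,40,40]}'
python3 -m jog '{"delta_pos":[[0,0,0],[0,0,0],[0,0,0],[0,0,0],[0,0,0],[0,0,0],[0,0,0],[0,0,0],[0,0,0],[0,0,0]],"rot":[[0,0,7],[0,0,7],[0,0,7],[0,0,7],[0,0,7],[0,0,7],[0,0,7],[0,0,7],[0,0,7],[0,0,7]],"grip":[40,40,40,40,40,40,40,40,40,40]}'
python3 -m jog '{"delta_pos":[[0,0,0],[0,0,0],[0,0,0]],"rot":[[0,0,7],[0,0,0],[0,0,0]],"grip":[40,40,40]}'
python3 -c "
from h import *
d=cap('wrist','w1.png');s=r.sense();print(d['xyz'],s['joints'].round(1),s['tcp_pos'],s['ee_rot'].round(3),s['wrist_force'])"
```

```text
time_s: 0.98
tcp_pos: [0.4587, 0.2633, 0.3414]
ee_rot: [[0.984, 0.18, -0.0], [0.18, -0.984, 0.0], [-0.0, -0.0, -1.0]]
wrist_force: [0.5, 1.0, -0.6]
gripper_width: 0.413
time_s: 1.82
tcp_pos: [0.4579, 0.2651, 0.3406]
ee_rot: [[0.165, 0.986, -0.001], [0.986, -0.165, -0.0], [-0.001, -0.001, -1.0]]
wrist_force: [0.5, 0.7, -0.0]
gripper_width: 0.397
time_s: 2.07
tcp_pos: [0.458, 0.2651, 0.3407]
ee_rot: [[0.052, 0.999, -0.0], [0.999, -0.052, -0.0], [-0.0, -0.0, -1.0]]
wrist_force: [0.5, 0.5, -0.7]
gripper_width: 0.399
[0.46222733 0.34548479 0.47867641] [ 47.6   9.6  -3.5  -0.  -77.  129.4] [0.45805103 0.26514992 0.34078212] [[ 0.052  0.999 -0.   ]
 [ 0.999 -0.052 -0.   ]
 [-0.    -0.    -1.   ]] [-0.07703198 -0.57340434 -0.23711654]
```

View pics/w1.png

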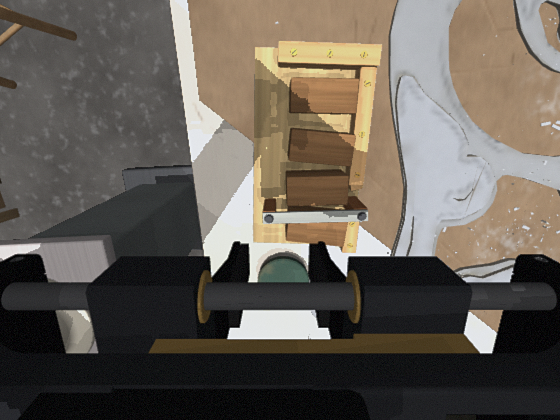

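The wrist view shows the board well. The strap is at (263-368, 207-222), the blocks are at v≈95, 147, 187 and 233, the end stop is at the top (v≈42-66) and the fence is at u≈357-377. I'll enlarge it for exact picks.

```bash
python3 -c "
import cv2
i=cv2.imread('pics/w1.png')[35:255,245:395]
i=cv2.resize(i,None,fx=2.7,fy=2.7,interpolation=cv2.INTER_CUBIC)
cv2.imwrite('pics/w1c.png',i);print(i.shape)"
```

```text
(594, 405, 3)
```

View pics/w1c.png

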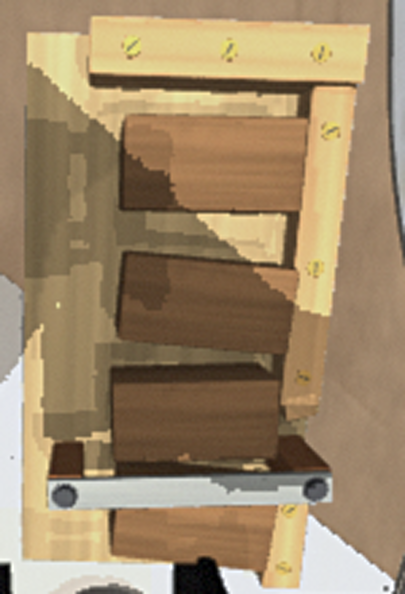

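```bash
cat > m.py <<'E'
from h import *
d={k:v for k,v in np.load('last_wrist.npz').items()}
from scipy.optimize import least_squares
f=lambda c,z: onz(d,(245+c[0]/2.7,35+c[1]/2.7),z)[:2]
pts=[((27,32),18,(-82.5,145)),((22,562),18,(-82.5,-145))]
xl=[((311,88),48,58),((289,400),48,58),((357,84),48,80)]; yl=[((95,73),58,120),((360,80),58,120)]
def toB(p,w): c,s=np.cos(p[2]),np.sin(p[2]); q=1e3*w-p[:2]; return np.array([c*q[0]+s*q[1],-s*q[0]+c*q[1]])
def res(p):
    o=[]
    for c,z,b in pts:o+=list(toB(p,f(c,z/1e3))-b)
    o+=[toB(p,f(c,z/1e3))[0]-x for c,z,x in xl]+[toB(p,f(c,z/1e3))[1]-y for c,z,y in yl]
    return o
s=least_squares(res,[500,287,-.05],x_scale=[1,1,.01],loss='soft_l1'); p=s.x
print(p[:2],np.degrees(p[2]),np.round(res(p),1)); np.save('board.npy',p)
for n,c in dict(b1=[(126,115),(308,119),(305,213),(121,209)],b2=[(125,253),(298,270),(290,355),(118,337)],b3=[(112,383),(279,378),(277,461),(113,461)],b4=[(112,510),(272,535),(265,572),(110,554)]).items():
    print(n,[toB(p,f(q,.073)).round(0) for q in c])
for c in[(64,495),(316,489)]: print('bolt',toB(p,f(c,.096)).round(1))
for c in[(50,480),(332,474),(50,508),(332,502)]: print('strap',toB(p,f(c,.092)).round(1))
E
python3 m.py
```

```text
[504.99727344 288.25957118] -4.362188861063526 [ 0.7 -0.1 -1.7 -1.4 -0.4  3.7 -0.4  0.5  0.6]
b1 [array([-32., 101.]), array([ 52., 101.]), array([54., 60.]), array([-33.,  60.])]
b2 [array([-30.,  40.]), array([54., 34.]), array([54., -7.]), array([-32.,  -1.])]
b3 [array([-35., -24.]), array([ 49., -19.]), array([ 52., -63.]), array([-33., -65.])]
b4 [array([-32., -92.]), array([  53., -104.]), array([  51., -125.]), array([ -33., -117.])]
bolt [-57.2 -76.1]
bolt [ 67.1 -69.9]
strap [-64.3 -69.8]
strap [ 75.4 -63.1]
strap [-64.2 -84.5]
strap [ 77.1 -77.8]
```

```bash
python3 -m jog '{"delta_pos":[[5,-17,-14],[5,-17,-14],[5,-17,-14],[5,-17,-14],[5,-17,-14],[5,-17,-14],[5,-17,-14],[5,-17,-14],[5,-17,-14],[0,0,0]],"rot":[[0,0,-1.4],[6.65,-0.5,0],[6.65,-0.5,0],[6.65,-0.5,0],[6.65,-0.5,0],[6.65,-0.5,0],[6.65,-0.5,0],[6.65,-0.5,0],[6.65,-0.5,0],[6.65,-0.5,0]],"grip":[40,40,40,40,40,40,40,40,40,40]}'
python3 -c "
from h import *
s=r.sense();print(s['joints'].round(1))
d=cap('side','s1.png')"
```

```text
time_s: 2.95
tcp_pos: [0.5095, 0.1824, 0.3083]
ee_rot: [[0.187, 0.98, 0.06], [0.597, -0.162, 0.785], [0.78, -0.111, -0.616]]
wrist_force: [-0.3, -0.1, -1.1]
gripper_width: 0.399
[  6.4  11.3  -3.5 -54.2 -72.5 177.3]
```

View pics/s1.png

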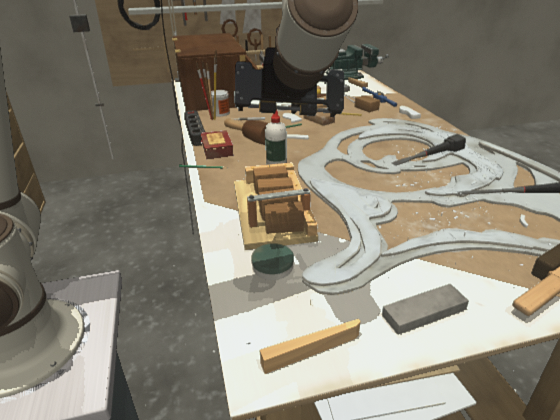

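Joint 6 reached its limit (177°), so I'll turn the tool half round its own axis, which gives the same jaw line, and tilt less.

```bash
python3 -m jog '{"delta_pos":[[0,-7,0],[0,-7,0],[0,-7,0],[0,-7,0],[0,-7,0],[0,-7,0],[0,-7,0],[0,-7,0],[0,-7,0],[0,-7,0]],"rot":[[0.42,5.5,-4.31],[0.42,5.5,-4.31],[0.42,5.5,-4.31],[0.42,5.5,-4.31],[0.42,5.5,-4.31],[0.42,5.5,-4.31],[0.42,5.5,-4.31],[0.42,5.5,-4.31],[0.42,5.5,-4.31],[0.42,5.5,-4.31]],"grip":[40,40,40,40,40,40,40,40,40,40]}'
python3 -m jog '{"delta_pos":[[0,0,0],[0,0,0],[0,0,0],[0,0,0],[0,0,0],[0,0,0],[0,0,0],[0,0,0],[0,0,0],[0,0,0]],"rot":[[0.42,5.5,-4.31],[0.42,5.5,-4.31],[0.42,5.5,-4.31],[0.42,5.5,-4.31],[0.42,5.5,-4.31],[0.42,5.5,-4.31],[0.42,5.5,-4.31],[0.42,5.5,-4.31],[0.42,5.5,-4.31],[0.42,5.5,-4.31]],"grip":[40,40,40,40,40,40,40,40,40,40]}'
cat > ori.py <<'E'
import sys
from h import *
from scipy.spatial.transform import Rotation as R
# ori.py tilt yawx(board mult) : tool x dir sign, tilt towards board +y
th=np.radians(float(sys.argv[1])); p=np.load('board.npy'); B=R.from_euler('z',p[2]).as_matrix()
d=np.array([0,np.sin(th),-np.cos(th)]); n=np.array([0,np.cos(th),np.sin(th)])
X=-n; T=B@np.c_[X,np.cross(d,X),d]; s=r.sense()
w=R.from_matrix(T@s['ee_rot'].T).as_rotvec(degrees=True); print('rot',w.round(2),np.linalg.norm(w),s['joints'].round(1),'tcp',s['tcp_pos'],'force',s['wrist_force'])
q=B.T@(np.r_[s['tcp_pos']*1e3]-np.r_[p[:2],0]); print('tcp board',q.round(1),'tip',(q+25*B.T@s['ee_rot'][:,2]).round(1))
print('by',B[:,1],'bx',B[:,0])
E
python3 ori.py 50
```

```text
time_s: 3.83
tcp_pos: [0.5082, 0.1132, 0.3079]
ee_rot: [[0.986, 0.158, 0.056], [0.055, -0.618, 0.784], [0.159, -0.77, -0.618]]
wrist_force: [-0.1, 0.2, -0.3]
gripper_width: 0.405
time_s: 4.67
tcp_pos: [0.5082, 0.1135, 0.3079]
ee_rot: [[0.486, -0.872, 0.058], [-0.56, -0.26, 0.786], [-0.671, -0.414, -0.615]]
wrist_force: [-0.2, -0.9, 0.3]
gripper_width: 0.397
rot [ -0.13  24.74 -20.11] 31.88355085012499 [ -1.4  12.2  -2.6 -53.4 -78.8  41.9] tcp [0.50818056 0.11351333 0.30790647] force [-0.24467929 -0.89370847  0.30078804]
tcp board [  16.5 -174.   307.9] tip [  16.4 -154.3  292.5]
by [0.07606103 0.99710316 0.        ] bx [ 0.99710316 -0.07606103 -0.        ]
```

```bash
python3 -m jog '{"delta_pos":[[-1,0,-25],[-1,0,-25],[-1,0,-25],[-1,0,-25],[0,0,-25],[0,0,-25],[0,0,-25],[0,0,-25],[0,0,-25],[0,0,0]],"rot":[[0,4.95,-4.02],[0,4.95,-4.02],[0,4.95,-4.02],[0,4.95,-4.02],[0,4.95,-4.02],[0,0,0],[0,0,0],[0,0,0],[0,0,0],[0,0,0]],"grip":[40,40,40,40,40,40,40,40,40,40]}'
python3 ori.py 50
python3 -c "
from h import *
cap('side','s2.png')
i=cv2.imread('pics/s2.png')[120:300,180:380];cv2.imwrite('pics/s2c.png',cv2.resize(i,None,fx=3,fy=3))"
```

```text
time_s: 5.5
tcp_pos: [0.5017, 0.1135, 0.0786]
ee_rot: [[-0.05, -0.997, 0.053], [-0.64, 0.073, 0.765], [-0.767, 0.004, -0.642]]
wrist_force: [-0.2, -0.2, -0.6]
gripper_width: 0.396
rot [-0.11 -0.24 -0.16] 0.3113147061155608 [ -2.5  29.9 -13.9 -59.6 -62.7  35.3] tcp [0.50173111 0.11353413 0.07856088] force [-0.19589902 -0.21336612 -0.63359315]
tcp board [  10.  -174.5   78.6] tip [   9.9 -155.3   62.5]
by [0.07606103 0.99710316 0.        ] bx [ 0.99710316 -0.07606103 -0.        ]
```

View pics/s2c.png

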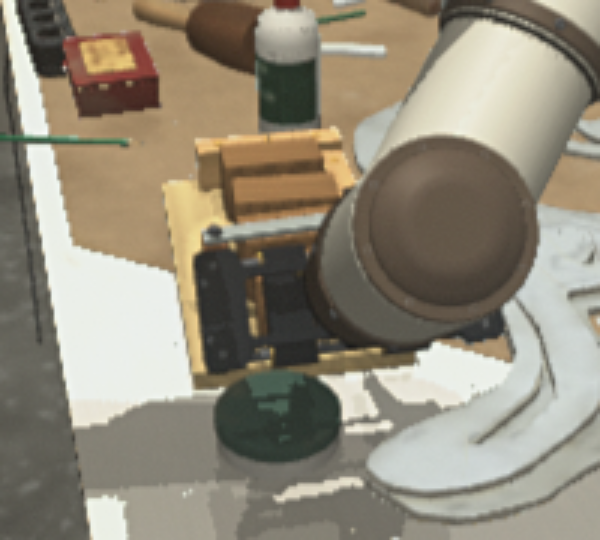

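The pusher is lined up behind block 4 and clears the tin. Next I lower it and push.

```bash
python3 -m jog '{"delta_pos":[[0,0,-13],[0,0,-12],[0,0,0],[1,8,0],[1,8,0],[0.5,8,0],[0.5,8,0],[0.6,8,0],[0.6,8,0],[0.6,8,0]],"rot":[[0,0,0],[0,0,0],[0,0,0],[0,0,0],[0,0,0],[0,0,0],[0,0,0],[0,0,0],[0,0,0],[0,0,0]],"grip":[40,40,40,40,40,40,40,40,40,40]}'
python3 -m jog '{"delta_pos":[[0.6,8,0],[0.6,8,0],[0.6,8,0],[0.5,6,0],[0,0,0]],"rot":[[0,0,0],[0,0,0],[0,0,0],[0,0,0],[0,0,0]],"grip":[40,40,40,40,40]}'
python3 ori.py 50
```

```text
time_s: 6.38
tcp_pos: [0.5094, 0.1702, 0.0589]
ee_rot: [[-0.04, -0.997, 0.06], [-0.639, 0.072, 0.766], [-0.768, -0.008, -0.64]]
wrist_force: [-0.2, -4.8, 4.0]
gripper_width: 0.404
time_s: 6.8
tcp_pos: [0.5118, 0.2005, 0.0586]
ee_rot: [[-0.04, -0.997, 0.06], [-0.639, 0.072, 0.766], [-0.768, -0.008, -0.64]]
wrist_force: [0.6, -1.8, 0.4]
gripper_width: 0.4
rot [-0.18  0.45 -0.22] 0.5303048637296491 [  6.   31.8 -13.6 -65.2 -56.3  34.5] tcp [0.51175817 0.20050159 0.05864604] force [ 0.57145322 -1.80862118  0.37815069]
tcp board [ 13.4 -87.   58.6] tip [ 13.5 -67.8  42.6]
by [0.07606103 0.99710316 0.        ] bx [ 0.99710316 -0.07606103 -0.        ]
```

```bash
python3 -m jog '{"delta_pos":[[0.3,4,0],[0.3,4,0],[0,0,0]],"rot":[[0,0,0],[0,0,0],[0,0,0]],"grip":[40,40,40]}'
python3 -m jog '{"delta_pos":[[0.3,3,0],[0.2,3,0],[0,0,0]],"rot":[[0,0,0],[0,0,0],[0,0,0]],"grip":[40,40,40]}'
python3 ori.py 50; python3 -c "
from h import *
cap('top');d=cap('side','s3.png')
i=cv2.imread('pics/s3.png')[120:300,180:380];cv2.imwrite('pics/s3c.png',cv2.resize(i,None,fx=3,fy=3))"
```

```text
time_s: 7.05
tcp_pos: [0.5123, 0.2076, 0.0584]
ee_rot: [[-0.041, -0.997, 0.061], [-0.639, 0.073, 0.766], [-0.768, -0.007, -0.64]]
wrist_force: [0.2, -4.0, 2.4]
gripper_width: 0.402
time_s: 7.3
tcp_pos: [0.5128, 0.2128, 0.0584]
ee_rot: [[-0.041, -0.997, 0.06], [-0.64, 0.073, 0.765], [-0.768, -0.007, -0.641]]
wrist_force: [-0.3, -6.8, 4.7]
gripper_width: 0.4
rot [-0.1   0.43 -0.2 ] 0.48703494158744765 [  7.3  31.8 -13.4 -65.7 -55.5  33.8] tcp [0.51275283 0.21280055 0.05835963] force [-0.34477628 -6.79354078  4.67089598]
tcp board [ 13.5 -74.7  58.4] tip [ 13.5 -55.5  42.3]
by [0.07606103 0.99710316 0.        ] bx [ 0.99710316 -0.07606103 -0.        ]
```

```bash
python3 -m jog '{"delta_pos":[[0.2,2,0],[0.1,2,0],[0,0,0]],"rot":[[0,0,0],[0,0,0],[0,0,0]],"grip":[40,40,40]}'
python3 -m jog '{"delta_pos":[[0.1,1.5,0],[0.1,1.5,0],[0,0,0]],"rot":[[0,0,0],[0,0,0],[0,0,0]],"grip":[40,40,40]}'
python3 ori.py 50
```

```text
time_s: 7.65
tcp_pos: [0.5129, 0.2134, 0.0584]
ee_rot: [[-0.039, -0.997, 0.06], [-0.643, 0.071, 0.762], [-0.765, -0.009, -0.644]]
wrist_force: [-3.6, -20.2, 11.5]
gripper_width: 0.402
time_s: 7.9
tcp_pos: [0.5129, 0.2138, 0.0584]
ee_rot: [[-0.038, -0.997, 0.061], [-0.646, 0.071, 0.76], [-0.763, -0.01, -0.647]]
wrist_force: [-5.8, -31.5, 17.6]
gripper_width: 0.399
rot [ 0.33  0.55 -0.3 ] 0.705959141427045 [  7.7  31.6 -13.4 -65.3 -55.1  33.4] tcp [0.51290924 0.21380266 0.05841722] force [ -5.84266261 -31.46770074  17.56746302]
tcp board [ 13.6 -73.6  58.4] tip [ 13.6 -54.6  42.3]
by [0.07606103 0.99710316 0.        ] bx [ 0.99710316 -0.07606103 -0.        ]
```

```bash
cat > ori2.py <<'E'
import sys
from h import *
from scipy.spatial.transform import Rotation as R
p=np.load('board.npy'); B=R.from_euler('z',p[2]).as_matrix()
T=B@np.diag([1,-1,-1.]); s=r.sense()
w=R.from_matrix(T@s['ee_rot'].T).as_rotvec(degrees=True); print('rot to down',w.round(2),np.linalg.norm(w),s['joints'].round(1),'tcp',s['tcp_pos'],'force',s['wrist_force'])
q=B.T@(np.r_[s['tcp_pos']*1e3]-np.r_[p[:2],0]); print('tcp board',q.round(1),'tip',(q+25*B.T@s['ee_rot'][:,2]).round(1))
E
python3 -m jog '{"delta_pos":[[-1.5,-20,0],[-1.5,-20,0],[-1.5,-20,0],[-1.5,-20,0],[0,-3,30],[0,0,35],[0,0,35]],"rot":[[0,0,0],[0,0,0],[0,0,0],[0,0,0],[0,0,0],[0,0,0],[0,0,0]],"grip":[40,40,40,40,20,0,0]}'
python3 ori2.py
```

```text
time_s: 8.48
tcp_pos: [0.5066, 0.1376, 0.1583]
ee_rot: [[-0.046, -0.997, 0.059], [-0.638, 0.074, 0.767], [-0.769, -0.002, -0.639]]
wrist_force: [1.2, 0.8, -0.1]
gripper_width: 0.259
rot to down [-42.15 -36.07  83.52] 100.26078065806493 [  1.   22.1 -11.6 -57.3 -65.5  24.6] tcp [0.50660868 0.1376141  0.15830707] force [ 1.15760911  0.80000764 -0.05809087]
tcp board [  13.1 -150.1  158.3] tip [  13.1 -130.9  142.3]
```

```bash
python3 -m jog '{"delta_pos":[[-4,10,12],[-4,10,12],[-4,10,12],[-4,10,12],[-4,10,12],[-4,10,12],[-4,10,12],[-4,10,12],[-4,10,12],[-4,10,12]],"rot":[[-2.81,-2.405,5.568],[-2.81,-2.405,5.568],[-2.81,-2.405,5.568],[-2.81,-2.405,5.568],[-2.81,-2.405,5.568],[-2.81,-2.405,5.568],[-2.81,-2.405,5.568],[-2.81,-2.405,5.568],[-2.81,-2.405,5.568],[-2.81,-2.405,5.568]],"grip":[60,60,60,60,60,60,60,60,60,60]}'
python3 -m jog '{"delta_pos":[[-4,10,12],[-4,10,12],[-4,10,12],[-4,10,12],[-4,10,12],[0,0,0],[0,0,0]],"rot":[[-2.81,-2.405,5.568],[-2.81,-2.405,5.568],[-2.81,-2.405,5.568],[-2.81,-2.405,5.568],[-2.81,-2.405,5.568],[0,0,0],[0,0,0]],"grip":[60,60,60,60,60,60,60]}'
python3 ori2.py; python3 -c "
from h import *
cap('wrist','w2.png')
i=cv2.imread('pics/w2.png')[20:250,100:440];cv2.imwrite('pics/w2c.png',cv2.resize(i,None,fx=2.3,fy=2.3,interpolation=2))"
```

```text
time_s: 9.32
tcp_pos: [0.4664, 0.2387, 0.2786]
ee_rot: [[0.83, -0.54, -0.14], [-0.49, -0.825, 0.28], [-0.267, -0.164, -0.95]]
wrist_force: [0.2, -0.1, 0.1]
gripper_width: 0.599
time_s: 9.9
tcp_pos: [0.4458, 0.2889, 0.3379]
ee_rot: [[0.998, -0.07, -0.001], [-0.07, -0.998, 0.003], [-0.001, -0.002, -1.0]]
wrist_force: [-0.4, -0.6, -0.7]
gripper_width: 0.598
rot to down [-0.15 -0.07 -0.37] 0.4000031280661723 [ 50.4   9.8  -3.6  -0.2 -76.6  35.7] tcp [0.44578914 0.28885649 0.33786684] force [-0.38585494 -0.64552307 -0.66202225]
tcp board [-59.1  -3.9 337.9] tip [-59.1  -3.8 312.9]
```

View pics/w2c.png

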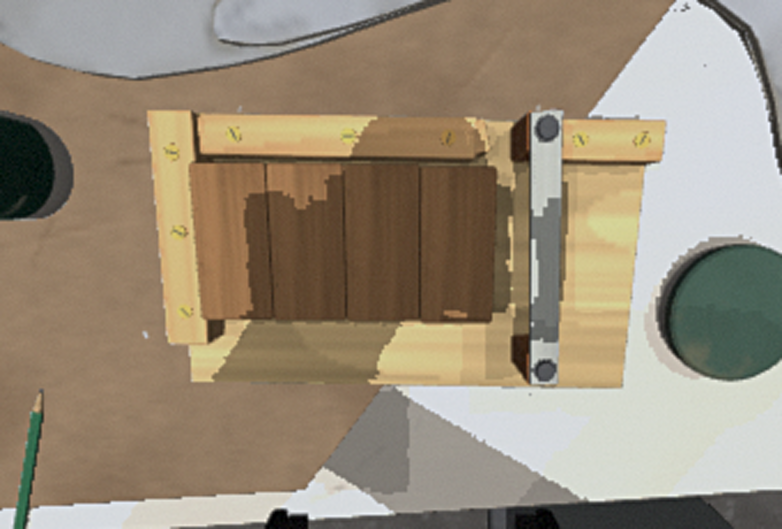

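```bash
cat > m2.py <<'E'
from h import *
from scipy.optimize import least_squares
d={k:v for k,v in np.load('last_wrist.npz').items()}
f=lambda c,z: onz(d,(100+c[0]/2.3,20+c[1]/2.3),z)[:2]
pts=[((191,382),18,(-82.5,145)),((623,387),18,(-82.5,-145)),((661,162),48,(58,-145)),((666,121),48,(80,-145))]
xl=[((203,155),48,58),((470,158),48,58)]; yl=[((194,114),58,120),((209,343),58,120)]
def toB(p,w): c,s=np.cos(p[2]),np.sin(p[2]); q=1e3*w-p[:2]; return np.array([c*q[0]+s*q[1],-s*q[0]+c*q[1]])
def res(p):
    o=[]
    for c,z,b in pts:o+=list(toB(p,f(c,z/1e3))-b)
    return o+[toB(p,f(c,z/1e3))[0]-x for c,z,x in xl]+[toB(p,f(c,z/1e3))[1]-y for c,z,y in yl]
p=least_squares(res,[500,287,-.05],x_scale=[1,1,.01],loss='soft_l1').x
print(p[:2],np.degrees(p[2]),np.round(res(p),1)); np.save('board2.npy',p)
for n,c in dict(row=[(191,163),(497,167),(491,321),(203,319)]).items(): print(n,[toB(p,f(q,.073)).round(1) for q in c])
for c in[(547,128),(545,370)]: print('bolt',toB(p,f(c,.096)).round(1))
for c in[(531,112),(530,382),(563,112),(559,382)]: print('strap',toB(p,f(c,.092)).round(1))
for c in[(516,155),(512,370)]: print('post top edge',toB(p,f(c,.086)).round(1))
E
python3 m2.py; python3 -c "
from h import *
# wedge: both views, colour, contours
d=cap('top'); h=cv2.cvtColor(d['frame'],cv2.COLOR_RGB2HSV)
m=cv2.inRange(h[200:280,382:415],(15,80,100),(35,255,255)); ys,xs=np.nonzero(m); 
for y in range(5,75,6):
    q=xs[ys==y]; 
    if len(q): print(y+200,q.min()+382,q.max()+382)
s=cap('side','s4.png'); cv2.imwrite('pics/s4c.png',cv2.resize(cv2.imread('pics/s4.png')[305:385,245:375],None,fx=6,fy=6,interpolation=2))"
```

```text
[502.99602694 287.69892458] -4.7295929655228175 [ 0.1  0.5  0.8 -0.5 -0.3  0.6 -0.7  0.4 -0.2  0.3 -0.9 -0.2]
row [array([ 51.7, 118.2]), array([ 51.9, -47.6]), array([-31.3, -48.3]), array([-32.5, 117.9])]
bolt [ 68.9 -69.2]
bolt [-54.8 -76.9]
strap [ 76.8 -61.3]
strap [-62.6 -69.7]
strap [ 77.  -77.5]
strap [-62.4 -86. ]
post top edge [ 56.9 -55.7]
post top edge [-57.1 -60.1]
217 392 393
223 393 395
229 394 397
235 394 398
241 395 398
247 395 400
253 396 401
259 396 402
265 397 403
271 398 403
```

View pics/s4c.png

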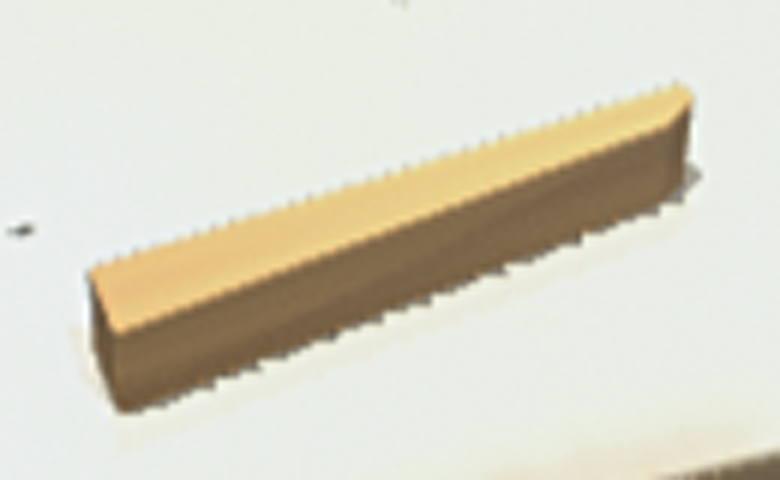

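```bash
sed -i "s/board.npy/board2.npy/" ori2.py; python3 -m jog '{"delta_pos":[[-1.5,9,-30],[0,9.5,-35],[0,0,-35],[0,0,-35],[0,0,-35],[0,0,-35],[0,0,-30],[0,0,-25],[0,0,-15],[0,0,0]],"rot":[[0,0,-0.7],[0,0,0],[0,0,0],[0,0,0],[0,0,0],[0,0,0],[0,0,0],[0,0,0],[0,0,0],[0,0,0]],"grip":[80,80,80,80,80,80,80,80,80,80]}'
python3 ori2.py
```

```text
time_s: 10.88
tcp_pos: [0.4443, 0.3028, 0.0593]
ee_rot: [[0.996, -0.088, -0.006], [-0.088, -0.996, -0.005], [-0.005, 0.005, -1.0]]
wrist_force: [0.2, -0.6, -0.3]
gripper_width: 0.802
rot to down [ 0.27 -0.32  0.29] 0.5123611946695152 [ 51.5  26.2 -24.6  -0.1 -39.7  33.6] tcp [0.44427907 0.30282492 0.05931698] force [ 0.24369268 -0.55100434 -0.3413372 ]
tcp board [-59.8  10.2  59.3] tip [-59.9  10.1  34.3]
```

```bash
python3 -m jog '{"delta_pos":[[6,4.5,0],[6,-0.5,0],[4,-0.3,0],[3,-0.3,0],[2,-0.2,0],[0,0,0]],"rot":[[0,0,0],[0,0,0],[0,0,0],[0,0,0],[0,0,0],[0,0,0]],"grip":[80,80,80,80,80,80]}'
python3 -m jog '{"delta_pos":[[1.5,0,0],[1,0,0],[0,0,0]],"rot":[[0,0,0],[0,0,0],[0,0,0]],"grip":[80,80,80]}'
python3 ori2.py
```

```text
time_s: 11.38
tcp_pos: [0.467, 0.3097, 0.0645]
ee_rot: [[0.997, -0.083, 0.002], [-0.083, -0.997, 0.003], [0.001, -0.003, -1.0]]
wrist_force: [-3.1, 1.6, 2.6]
gripper_width: 0.802
time_s: 11.63
tcp_pos: [0.4672, 0.3096, 0.0644]
ee_rot: [[0.997, -0.083, -0.002], [-0.083, -0.997, 0.002], [-0.002, -0.002, -1.0]]
wrist_force: [-11.7, 3.3, 8.0]
gripper_width: 0.798
rot to down [-0.11 -0.1   0.01] 0.14442818623281223 [ 50.   27.3 -21.3  -0.2 -41.4  35.4] tcp [0.46720527 0.30957219 0.06435876] force [-11.65674483   3.30578417   7.98741159]
tcp board [-37.5  18.8  64.4] tip [-37.5  18.9  39.4]
```

```bash
python3 -m jog '{"delta_pos":[[1,0,0],[0,0,0],[-8,0.7,0],[-8,0.7,0],[1.5,19,0],[1.5,19,0],[4,-0.3,0],[4,-0.3,0],[3,-0.2,0],[0,0,0]],"rot":[[0,0,0],[0,0,0],[0,0,0],[0,0,0],[0,0,0],[0,0,0],[0,0,0],[0,0,0],[0,0,0],[0,0,0]],"grip":[80,80,80,80,80,80,80,80,80,80]}'
python3 ori2.py
```

```text
time_s: 12.47
tcp_pos: [0.4684, 0.3474, 0.0633]
ee_rot: [[0.996, -0.084, 0.001], [-0.084, -0.996, 0.002], [0.0, -0.002, -1.0]]
wrist_force: [-1.1, 0.6, -0.6]
gripper_width: 0.798
rot to down [-0.1   0.03  0.12] 0.15946880210042239 [ 52.5  29.  -18.2  -0.1 -42.7  32.7] tcp [0.46836333 0.34739484 0.06327756] force [-1.14061183  0.60627652 -0.58310882]
tcp board [-39.4  56.6  63.3] tip [-39.4  56.7  38.3]
```

```bash
python3 -m jog '{"delta_pos":[[1.5,0,0],[1.5,-0.2,0],[1,0,0],[0,0,0]],"rot":[[0,0,0],[0,0,0],[0,0,0],[0,0,0]],"grip":[80,80,80,80]}'
python3 -m jog '{"delta_pos":[[1,0,0],[0.5,0,0],[0,0,0]],"rot":[[0,0,0],[0,0,0],[0,0,0]],"grip":[80,80,80]}'
python3 ori2.py
```

```text
time_s: 12.8
tcp_pos: [0.4703, 0.3471, 0.0634]
ee_rot: [[0.996, -0.084, -0.002], [-0.084, -0.996, 0.001], [-0.002, -0.0, -1.0]]
wrist_force: [-9.7, 2.7, 4.4]
gripper_width: 0.8
time_s: 13.05
tcp_pos: [0.4704, 0.3471, 0.0634]
ee_rot: [[0.996, -0.084, -0.005], [-0.084, -0.997, -0.0], [-0.004, 0.001, -1.0]]
wrist_force: [-15.1, 5.0, 6.7]
gripper_width: 0.799
rot to down [ 0.01 -0.26  0.06] 0.26563172772674415 [ 52.2  29.2 -17.7  -0.3 -43.2  33.2] tcp [0.47038937 0.34711612 0.06338793] force [-15.14714538   5.01789013   6.68401557]
tcp board [-37.4  56.5  63.4] tip [-37.5  56.5  38.4]
```

```bash
python3 -m jog '{"delta_pos":[[-10,0.8,0],[-10,0.8,10],[-2,0,38],[-2,-8,38],[-1,-12,38],[0,-12,38],[0,-12,38],[0,-12,38],[0,0,38],[0,0,0]],"rot":[[0,0,0],[0,0,0],[0,0,0],[0,0,0],[0,0,0],[0,0,0],[0,0,0],[0,0,0],[0,0,0],[0,0,0]],"grip":[80,80,80,80,80,80,80,80,80,80]}'
python3 - <<'E'
from h import *
p=np.load('board2.npy')
def toB(w): c,s=np.cos(p[2]),np.sin(p[2]); q=1e3*w[:2]-p[:2]; return np.array([c*q[0]+s*q[1],-s*q[0]+c*q[1]])
d=cap('wrist','w3.png'); h=cv2.cvtColor(d['frame'],cv2.COLOR_RGB2HSV)
def fromB(bx,by,z): c,s=np.cos(p[2]),np.sin(p[2]); return np.array([p[0]+c*bx-s*by,p[1]+s*bx+c*by,z])/1e3
for n,b in dict(row=[(58,120),(58,-48),(-27,-48),(-27,120)]).items(): print([proj(d,fromB(*q,73)).round(1) for q in b])
i=cv2.cvtColor(d['frame'],cv2.COLOR_RGB2BGR)
q=np.array([proj(d,fromB(x,y,73)) for x,y in[(58,120),(58,-48),(-27,-48),(-27,120)]])
x0,y0=(q.min(0)-45).astype(int);x1,y1=(q.max(0)+45).astype(int); x0=max(x0,0);y0=max(y0,0);f=min(780/(x1-x0),580/(y1-y0))
c=cv2.resize(i[y0:y1,x0:x1],None,fx=f,fy=f,interpolation=2)
for k in q: cv2.circle(c,tuple(((k-[x0,y0])*f).astype(int)),3,(255,255,0),1)
cv2.imwrite('pics/w3c.png',c); print(x0,y0,f)
E
```

```text
time_s: 13.88
tcp_pos: [0.4515, 0.2935, 0.3497]
ee_rot: [[0.996, -0.084, 0.016], [-0.084, -0.996, 0.013], [0.015, -0.014, -1.0]]
wrist_force: [0.5, -0.0, 0.8]
gripper_width: 0.799
[array([190.7,  96.2]), array([320.3,  95.9]), array([318., 162.]), array([195.7, 161.9])]
145 50 3.5454545454545454
```

View pics/w3c.png

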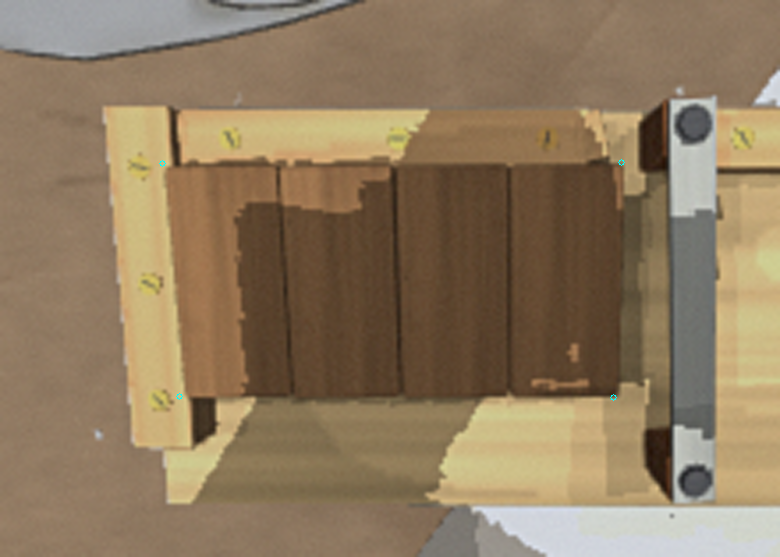

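The blocks are flush and closed: their corners coincide with the predicted marks at (163,163), (621,162), (613,397) and (179,397). Next is the wedge.

```bash
python3 -m jog '{"delta_pos":[[-5,-37,-9],[-5,-37,-9],[-5,-37,-9],[-5,-37,-9],[-5,-37,-9],[-5,-37,-9],[-5,-37,-9],[-5,-37,-9],[-5,-37,-9],[-5,-37,-9]],"rot":[[0,0,1],[0,0,1],[0,0,1],[0,0,1],[0,0,1],[0,0,1],[0,0,1],[0,0,1],[0,0,1],[0,0,1]],"grip":[80,80,80,80,80,80,80,80,80,80]}'
python3 -m jog '{"delta_pos":[[0,-34,-5],[0,-34,-5],[0,0,0],[0,0,0]],"rot":[[0,0,0],[0,0,0],[0,0,0],[0,0,0]],"grip":[80,80,80,80]}'
cat > wm.py <<'E'
from h import *
s=r.sense();d=cap('wrist','w4.png'); h=cv2.cvtColor(d['frame'],cv2.COLOR_RGB2HSV)
c0=proj(d,[.468,-.143,.034]); print(c0)
m=cv2.inRange(h,(12,70,120),(35,255,255)); m[250:]=0
k=min([c for c in cv2.findContours(m,0,1)[0] if cv2.contourArea(c)>300],key=lambda c:np.linalg.norm(c.reshape(-1,2).mean(0)-c0))
P=np.array([onz(d,q,.034)[:2] for q in k.reshape(-1,2).astype(float)])
g=P-P.mean(0); ax=np.linalg.svd(g)[2][0]; ax*=np.sign(ax[0]); t=g@ax; n=np.array([-ax[1],ax[0]]); w=g@n
i=(t>t.min()+.015)&(t<t.max()-.02)
cen=np.median(w[i]); lines=[]
for sgn in(1,-1):
    j=i&(sgn*w>0); a=np.polyfit(t[j],w[j],1)
    for _ in range(3): e=np.abs(np.polyval(a,t)-w); j2=j&(e<.003); a=np.polyfit(t[j2],w[j2],1)
    lines.append(a); print('side',sgn,a, 'yaw',np.degrees(np.arctan2(ax[1],ax[0])+np.arctan(a[0])))
print('len',np.ptp(t),'thick butt/nose',[np.polyval(lines[0],x)-np.polyval(lines[1],x) for x in(t.min(),t.max()-.01)])
yaw=np.arctan2(ax[1],ax[0])+np.arctan(lines[0][0]); W=np.array([np.cos(yaw),np.sin(yaw)])
N=np.array([-W[1],W[0]])
b=P.mean(0)+ax*t.min()+n*np.polyval(lines[0],t.min()); C=b+W*.0875-N*.009
print('straight-butt corner',b,'centre',C,'yaw',np.degrees(yaw))
tp=s['tcp_pos'][:2]; print('tcp',s['tcp_pos'],'toolyaw',np.degrees(np.arctan2(s['ee_rot'][1,0],s['ee_rot'][0,0])))
G=b+W*.011-N*.011; print('grasp',G,'delta mm',(G-tp)*1e3,'rot',np.degrees(yaw)-np.degrees(np.arctan2(s['ee_rot'][1,0],s['ee_rot'][0,0])))
cv2.drawContours(v:=cv2.cvtColor(d['frame'],cv2.COLOR_RGB2BGR),[k],-1,(255,0,0),1); cv2.imwrite('pics/w4v.png',v)
np.save('butt_%d.npy'%(s['tcp_pos'][2]*1e3),np.r_[proj(d,[*b,.034]),d['xyz']])
E
python3 wm.py
```

```text
time_s: 14.77
tcp_pos: [0.397, -0.0786, 0.2486]
ee_rot: [[0.996, 0.092, 0.0], [0.092, -0.996, 0.001], [0.0, -0.001, -1.0]]
wrist_force: [0.3, -0.2, -0.9]
gripper_width: 0.799
time_s: 15.1
tcp_pos: [0.3973, -0.1463, 0.2383]
ee_rot: [[0.996, 0.086, -0.002], [0.086, -0.996, 0.002], [-0.002, -0.002, -1.0]]
wrist_force: [-0.0, 0.2, 0.0]
gripper_width: 0.803
[282.10104163 125.28246995]
side 1 [-0.03118764  0.00779313] yaw 5.8854538906378435
side -1 [ 0.02475875 -0.00799633] yaw 9.090077517823527
len 0.17456787513216876 thick butt/nose [np.float64(0.02076145998700274), np.float64(0.01155448038023758)]
straight-butt corner [ 0.37988817 -0.1442181 ] centre [ 0.46784981 -0.14419841] yaw 5.8854538906378435
tcp [ 0.39727833 -0.1463239   0.23833477] toolyaw 4.940767849154173
grasp [ 0.39195813 -0.15403217] delta mm [-5.32019989 -7.70827012] rot 0.9446860414836706
```

```bash
python3 - <<'E'
from h import *
s={k:v for k,v in np.load('last_side.npz').items()};w={k:v for k,v in np.load('last_wrist.npz').items()}
print('butt corner two views',tri([ray(s,(260,350)),ray(w,proj(w,[.37989,-.14422,.034]))]))
E
python3 -m jog '{"delta_pos":[[5,-3,-25],[4.6,-2.6,-25],[0,0,-25],[0,0,-25],[0,0,-25],[0,0,-25],[0,0,-20],[0,0,-15],[0,0,-10],[0,0,0]],"rot":[[0,0,1.35],[0,0,1.3],[0,0,0],[0,0,0],[0,0,0],[0,0,0],[0,0,0],[0,0,0],[0,0,0],[0,0,0]],"grip":[70,60,60,60,60,60,60,60,60,60]}'
python3 ori2.py
```

```text
butt corner two views [ 0.38092005 -0.14476677  0.03354735]
time_s: 15.98
tcp_pos: [0.4071, -0.1489, 0.0428]
ee_rot: [[0.99, 0.139, -0.004], [0.139, -0.99, 0.002], [-0.004, -0.003, -1.0]]
wrist_force: [0.3, 0.4, 0.6]
gripper_width: 0.602
rot to down [ -0.14  -0.22 -12.73] 12.73344833663951 [  1.5  20.2 -40.   -0.2 -30.   96.8] tcp [ 0.40707166 -0.14894959  0.04277361] force [0.33323568 0.35720392 0.56702706]
tcp board [ -59.6 -443.1   42.8] tip [ -59.7 -443.    17.8]
```

```bash
python3 -m jog '{"delta_pos":[[0,-3,-6],[0,0,0],[0,0,0],[0,0,0],[0,0,0],[0,0,0],[0,0,0],[0,0,0]],"rot":[[0,0,0],[0,0,0],[0,0,0],[0,0,0],[0,0,0],[0,0,0],[0,0,0],[0,0,0]],"grip":[60,60,30,0,0,0,0,0]}'
python3 ori2.py
```

```text
time_s: 16.65
tcp_pos: [0.4084, -0.1533, 0.0387]
ee_rot: [[0.991, 0.137, 0.001], [0.137, -0.991, 0.002], [0.001, -0.002, -1.0]]
wrist_force: [-0.7, 0.8, 2.0]
gripper_width: 0.242
rot to down [ -0.11   0.07 -12.58] 12.582166997880584 [  0.8  20.8 -40.   -0.2 -29.1  97.2] tcp [ 0.40837219 -0.1533468   0.03867873] force [-0.72659109  0.76745484  2.00804035]
tcp board [ -57.9 -447.3   38.7] tip [ -57.9 -447.3   13.7]
```

```bash
python3 -m jog '{"delta_pos":[[0,0,15],[0,0,25],[0,0,30],[0,0,30],[0,0,20],[0,10,0],[0,20,0],[0,25,0],[0,25,0],[0,25,0]],"rot":[[0,0,0],[0,0,0],[0,0,0],[0,0,0],[0,0,0],[0,0,-1],[0,0,-1],[0,0,-1],[0,0,-1],[0,0,-1]],"grip":[0,0,0,0,0,0,0,0,0,0]}'
python3 -m jog '{"delta_pos":[[0,28,0],[0,28,0],[0,28,0],[0,28,0],[0,28,0],[-10,28,0],[-15,28,0],[-15,28,0],[-15,28,0],[-15,25,0]],"rot":[[0,0,-1],[0,0,-1],[0,0,-1],[0,0,-1],[0,0,-1],[0,0,-0.7],[0,0,0],[0,0,0],[0,0,0],[0,0,0]],"grip":[0,0,0,0,0,0,0,0,0,0]}'
python3 -m jog '{"delta_pos":[[0,13,0],[0,0,0],[0,0,0]],"rot":[[0,0,0],[0,0,0],[0,0,0]],"grip":[0,0,0]}'
python3 ori2.py; python3 -c "
from h import *
d=cap('wrist','w5.png')"
```

```text
time_s: 17.48
tcp_pos: [0.4076, -0.0475, 0.1583]
ee_rot: [[0.999, 0.048, 0.0], [0.048, -0.999, 0.002], [0.0, -0.002, -1.0]]
wrist_force: [0.8, -0.5, -0.1]
gripper_width: 0.243
time_s: 18.32
tcp_pos: [0.3372, 0.2299, 0.1584]
ee_rot: [[0.999, -0.049, 0.001], [-0.049, -0.999, 0.002], [0.001, -0.002, -1.0]]
wrist_force: [0.7, 0.4, -1.1]
gripper_width: 0.238
time_s: 18.57
tcp_pos: [0.3382, 0.2418, 0.1582]
ee_rot: [[0.999, -0.049, 0.0], [-0.049, -0.999, 0.001], [0.0, -0.001, -1.0]]
wrist_force: [-0.4, -0.1, -1.3]
gripper_width: 0.239
rot to down [-0.06  0.02 -1.95] 1.9461738914647684 [ 58.2   7.1 -34.8  -0.  -48.1  29.1] tcp [0.33816401 0.24175317 0.15821831] force [-0.37871661 -0.11780017 -1.34867843]
tcp board [-160.5  -59.4  158.2] tip [-160.5  -59.4  133.2]
```

View pics/w5.png

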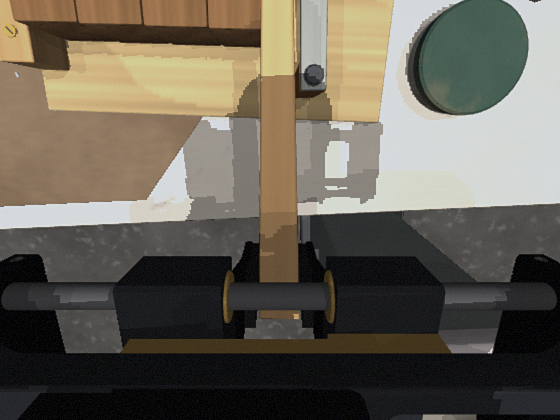

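```bash
python3 - <<'E'
from h import *
p=np.load('board2.npy')
def toB(w): c,s=np.cos(p[2]),np.sin(p[2]); q=1e3*w[:2]-p[:2]; return np.array([c*q[0]+s*q[1],-s*q[0]+c*q[1]])
d={k:v for k,v in np.load('last_wrist.npz').items()}
F=cv2.GaussianBlur(d['frame'],(3,3),0).astype(float)
L=[]
for v in list(range(2,26,3))+list(range(120,232,8)):
    g=np.abs(np.diff(F[v,252:272],axis=0)).sum(1); gr=np.abs(np.diff(F[v,286:306],axis=0)).sum(1)
    u=252.5+g.argmax(); L.append((v,u,286.5+gr.argmax(),*toB(onz(d,(u+.0,v),.1535)).round(1)))
for l in L: print(*l)
L=np.array(L); a=np.polyfit(L[:,3],L[:,4],1); print('edge yaw rel board',np.degrees(np.arctan(a[0])),'y at bx=-100',np.polyval(a,-100))
E
```

```text
2 261.5 301.5 -36.1 -47.5
5 261.5 301.5 -37.2 -47.5
8 261.5 301.5 -38.2 -47.5
11 261.5 301.5 -39.3 -47.5
14 261.5 301.5 -40.4 -47.6
17 261.5 301.5 -41.5 -47.6
20 261.5 301.5 -42.6 -47.6
23 260.5 301.5 -43.7 -47.2
120 258.5 293.5 -82.4 -47.0
128 259.5 295.5 -85.9 -47.5
136 259.5 295.5 -89.5 -47.6
144 259.5 296.5 -93.1 -47.6
152 259.5 296.5 -96.8 -47.7
160 259.5 296.5 -100.5 -47.7
168 259.5 296.5 -104.3 -47.8
176 258.5 296.5 -108.1 -47.4
184 258.5 296.5 -112.0 -47.5
192 259.5 296.5 -115.9 -48.0
200 257.5 297.5 -120.0 -47.1
208 258.5 297.5 -124.1 -47.6
216 258.5 295.5 -128.2 -47.7
224 259.5 299.5 -132.4 -48.3
edge yaw rel board 0.14632654143387266 y at bx=-100 -47.613199854113425
```

```bash
python3 -m jog '{"delta_pos":[[0,-1.3,-20],[0,0,-25],[0,0,-25],[0,0,-15],[0,0,-7],[0,0,0],[0,0,0]],"rot":[[0,0,0],[0,0,0],[0,0,0],[0,0,0],[0,0,0],[0,0,0],[0,0,0]],"grip":[0,0,0,0,0,0,0]}'
python3 ori2.py
```

```text
time_s: 19.2
tcp_pos: [0.3388, 0.2398, 0.0667]
ee_rot: [[0.999, -0.051, 0.001], [-0.051, -0.999, 0.001], [0.001, -0.001, -1.0]]
wrist_force: [1.2, -1.7, -1.0]
gripper_width: 0.238
rot to down [-0.07  0.05 -1.82] 1.8186256344651743 [ 57.9  16.  -41.4  -0.  -32.5  29.2] tcp [0.33877746 0.23984685 0.06665751] force [ 1.17901088 -1.71550049 -1.03317263]
tcp board [-159.7  -61.2   66.7] tip [-159.7  -61.2   41.7]
```

```bash
python3 -m jog '{"delta_pos":[[0,0,-4],[0,0,-2],[0,0,0],[0,0,0]],"rot":[[0,0,0],[0,0,0],[0,0,0],[0,0,0]],"grip":[0,0,0,0]}'
python3 -m jog '{"delta_pos":[[0,0,-1],[0,0,0],[0,0,0]],"rot":[[0,0,0],[0,0,0],[0,0,0]],"grip":[0,0,0]}'
python3 ori2.py
```

```text
time_s: 19.53
tcp_pos: [0.3384, 0.2404, 0.0608]
ee_rot: [[0.999, -0.05, 0.001], [-0.05, -0.999, 0.002], [0.001, -0.002, -1.0]]
wrist_force: [-0.3, -0.9, -1.6]
gripper_width: 0.239
time_s: 19.78
tcp_pos: [0.3383, 0.2404, 0.0595]
ee_rot: [[0.999, -0.05, 0.001], [-0.05, -0.999, 0.002], [0.001, -0.002, -1.0]]
wrist_force: [0.4, -1.4, -0.3]
gripper_width: 0.241
rot to down [-0.11  0.06 -1.89] 1.8956253850358842 [ 58.   16.8 -41.9  -0.  -31.2  29.1] tcp [0.33828349 0.24039922 0.05954868] force [ 0.36773827 -1.39069152 -0.31249981]
tcp board [-160.3  -60.7   59.5] tip [-160.2  -60.7   34.5]
```

```bash
python3 -m jog '{"delta_pos":[[6,-0.5,0],[6,-0.5,0],[6,-0.5,0],[6,-0.5,0],[6,-0.5,0],[6,-0.5,0],[6,-0.5,0],[6,-0.5,0],[0,0,0],[0,0,0]],"rot":[[0,0,0],[0,0,0],[0,0,0],[0,0,0],[0,0,0],[0,0,0],[0,0,0],[0,0,0],[0,0,0],[0,0,0]],"grip":[0,0,0,0,0,0,0,0,0,0]}'
python3 ori2.py
```

```text
time_s: 20.62
tcp_pos: [0.3869, 0.2364, 0.0594]
ee_rot: [[0.999, -0.05, 0.001], [-0.05, -0.999, 0.002], [0.001, -0.002, -1.0]]
wrist_force: [1.1, -1.2, -0.9]
gripper_width: 0.246
rot to down [-0.12  0.08 -1.86] 1.8624500165766347 [ 52.1  19.7 -36.7  -0.  -33.4  35.1] tcp [0.38686941 0.23643177 0.05944998] force [ 1.09963219 -1.2310943  -0.91941885]
tcp board [-111.5  -60.7   59.4] tip [-111.5  -60.6   34.5]
```

```bash
python3 -m jog '{"delta_pos":[[4,-0.3,-1],[4,-0.3,0],[4,-0.3,0],[4,-0.3,0],[0,0,0],[0,0,0]],"rot":[[0,0,0],[0,0,0],[0,0,0],[0,0,0],[0,0,0],[0,0,0]],"grip":[0,0,0,0,0,0]}'
python3 ori2.py
python3 -m jog '{"delta_pos":[[3,-0.2,-1],[3,-0.2,0],[2,-0.2,0],[0,0,0],[0,0,0]],"rot":[[0,0,0],[0,0,0],[0,0,0],[0,0,0],[0,0,0]],"grip":[0,0,0,0,0]}'
python3 ori2.py
```

```text
time_s: 21.12
tcp_pos: [0.4028, 0.2354, 0.0584]
ee_rot: [[0.999, -0.05, 0.002], [-0.05, -0.999, 0.002], [0.001, -0.002, -1.0]]
wrist_force: [0.7, -0.2, -2.4]
gripper_width: 0.239
rot to down [-0.13  0.09 -1.88] 1.8909039106831635 [ 50.3  20.8 -35.   -0.  -34.1  36.9] tcp [0.40281557 0.23539374 0.05842648] force [ 0.65449299 -0.17802168 -2.4200337 ]
tcp board [-95.5 -60.4  58.4] tip [-95.5 -60.3  33.4]
time_s: 21.53
tcp_pos: [0.4103, 0.2352, 0.0573]
ee_rot: [[0.999, -0.05, 0.001], [-0.05, -0.999, 0.003], [0.001, -0.003, -1.0]]
wrist_force: [-3.2, 2.5, -2.1]
gripper_width: 0.239
rot to down [-0.16  0.06 -1.89] 1.897439406819482 [ 49.5  21.4 -34.1  -0.1 -34.3  37.7] tcp [0.41028204 0.23516612 0.0573386 ] force [-3.19055157  2.45387853 -2.14965292]
tcp board [-88.1 -60.   57.3] tip [-88.  -59.9  32.3]
```

```bash
python3 -m jog '{"delta_pos":[[0,0,0],[0,0,0],[0,0,0],[0,0,0],[0,0,15],[0,0,25],[-16,1.3,20],[-16,1.3,0],[-16,1.3,0],[0,0,0]],"rot":[[0,0,0],[0,0,0],[0,0,0],[0,0,0],[0,0,0],[0,0,0],[0,0,-1.9],[0,0,0],[0,0,0],[0,0,0]],"grip":[40,60,60,60,60,60,30,0,0,0]}'
python3 ori2.py; python3 -c "
from h import *
cap('wrist','w6.png')"
```

```text
time_s: 22.37
tcp_pos: [0.3606, 0.2377, 0.1179]
ee_rot: [[0.997, -0.082, 0.001], [-0.082, -0.997, 0.002], [0.0, -0.002, -1.0]]
wrist_force: [-0.8, 0.3, -0.6]
gripper_width: 0.381
rot to down [-0.12  0.04 -0.05] 0.13486268864556059 [ 55.1  12.1 -35.9  -0.1 -41.9  30.3] tcp [0.36056439 0.23774711 0.11794816] force [-0.75693972  0.28622958 -0.59234153]
tcp board [-137.8  -61.5  117.9] tip [-137.8  -61.5   92.9]
```

```bash
python3 -m jog '{"delta_pos":[[-4,0,0],[0,1,0],[0,1,-15],[0,0,-20],[0,0,-18],[0,0,-8],[0,0,-2],[0,0,0],[0,0,0]],"rot":[[0,0,0],[0,0,0],[0,0,0],[0,0,0],[0,0,0],[0,0,0],[0,0,0],[0,0,0],[0,0,0]],"grip":[0,0,0,0,0,0,0,0,0]}'
python3 ori2.py
```

```text
time_s: 23.17
tcp_pos: [0.3589, 0.241, 0.0549]
ee_rot: [[0.997, -0.083, 0.002], [-0.083, -0.997, 0.003], [0.002, -0.003, -1.0]]
wrist_force: [0.0, -0.2, 0.2]
gripper_width: 0.004
rot to down [-0.14  0.1   0.01] 0.17589746885130728 [ 55.6  18.6 -39.9   0.  -31.3  29.7] tcp [0.35891935 0.24098178 0.05492721] force [ 0.04742251 -0.15405758  0.2058908 ]
tcp board [-139.7  -58.4   54.9] tip [-139.7  -58.4   29.9]
```

Now I push on the butt; contact should come near TCP bx ≈ -124 and home near -101.

```bash
python3 -m jog '{"delta_pos":[[5,-0.4,0],[5,-0.4,0],[5,-0.4,0],[4,-0.3,0],[4,-0.3,0],[4,-0.3,0],[0,0,0]],"rot":[[0,0,0],[0,0,0],[0,0,0],[0,0,0],[0,0,0],[0,0,0],[0,0,0]],"grip":[0,0,0,0,0,0,0]}'
python3 -m jog '{"delta_pos":[[3,-0.2,0],[3,-0.2,0],[0,0,0]],"rot":[[0,0,0],[0,0,0],[0,0,0]],"grip":[0,0,0]}'
python3 ori2.py
```

```text
time_s: 23.75
tcp_pos: [0.3847, 0.2381, 0.0544]
ee_rot: [[0.996, -0.084, -0.001], [-0.084, -0.996, 0.001], [-0.001, -0.001, -1.0]]
wrist_force: [-6.2, 2.4, 2.7]
gripper_width: 0.006
time_s: 24.0
tcp_pos: [0.3868, 0.2365, 0.0536]
ee_rot: [[0.996, -0.086, -0.008], [-0.086, -0.996, -0.002], [-0.008, 0.003, -1.0]]
wrist_force: [-21.9, 9.3, 7.2]
gripper_width: 0.005
rot to down [ 0.12 -0.46  0.2 ] 0.5144992449262834 [ 51.9  20.5 -36.5  -0.5 -33.4  33.6] tcp [0.38681629 0.23653033 0.05363978] force [-21.89099152   9.32246789   7.2499278 ]
tcp board [-111.6  -60.6   53.6] tip [-111.8  -60.6   28.6]
```

```bash
python3 -m jog '{"delta_pos":[[-6,0.5,0],[-14,1,0],[-12,1,12],[-4,0,35],[0,0,40],[0,0,40],[0,0,40],[0,0,30],[0,0,0],[0,0,0]],"rot":[[0,0,0],[0,0,0],[0,0,0],[0,0,0],[0,0,0],[0,0,0],[0,0,0],[0,0,0],[0,0,0],[0,0,0]],"grip":[0,0,0,0,0,0,0,0,0,0]}'
python3 ori2.py
python3 - <<'E'
from h import *
p=np.load('board2.npy')
def fromB(bx,by,z): c,s=np.cos(p[2]),np.sin(p[2]); return np.array([p[0]+c*bx-s*by,p[1]+s*bx+c*by,z])/1e3
d=cap('wrist','w7.png'); i=cv2.cvtColor(d['frame'],cv2.COLOR_RGB2BGR)
q=np.array([proj(d,fromB(x,y,52)) for x,y in[(-110,-90),(-110,0),(95,-90),(95,0)]]); print(q.round())
x0,y0=np.maximum(q.min(0)-25,0).astype(int);x1,y1=np.minimum(q.max(0)+25,[560,420]).astype(int);f=min(780/(x1-x0),590/(y1-y0))
c=cv2.resize(i[y0:y1,x0:x1],None,fx=f,fy=f,interpolation=2)
mk=[(-92,-48,52),(-92,-70.5,52),(-82,-48,52),(73,-48,52)]+[(58,-48,73),(-27,-48,73),(-27,-6,73),(-27,120,73),(58,120,73),(58,36,73)]
for m in mk: cv2.circle(c,tuple(((proj(d,fromB(*m))-[x0,y0])*f).astype(int)),3,(255,255,0),1)
print(x0,y0,f,c.shape); cv2.imwrite('pics/w7c.png',c)
E
```

```text
time_s: 24.83
tcp_pos: [0.356, 0.2411, 0.2535]
ee_rot: [[0.997, -0.083, 0.004], [-0.083, -0.997, 0.007], [0.004, -0.007, -1.0]]
wrist_force: [-0.9, -0.4, -0.8]
gripper_width: 0.003
rot to down [-0.37  0.24  0.03] 0.44456348426482833 [ 55.9   2.1 -24.7  -0.  -62.8  29.3] tcp [0.35601899 0.24106445 0.25352816] force [-0.9431768  -0.44975829 -0.83538842]
tcp board [-142.6  -58.6  253.5] tip [-142.5  -58.4  228.5]
[[308. 162.]
 [228. 161.]
 [315. -60.]
 [218. -60.]]
192 0 3.172043010752688 (590, 466, 3)
```

View pics/w7c.png

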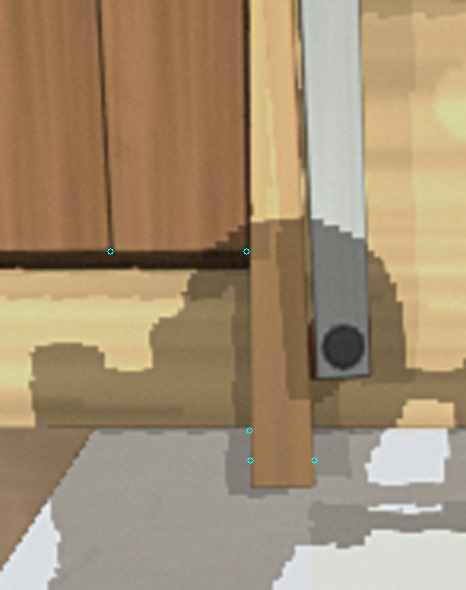

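The view shows the wedge straight in the slot, with its butt at crop v=487 against 460 at first bite, so it is about 9 mm short. I'll push again and harder, watching the force.

```bash
python3 -m jog '{"delta_pos":[[0,0,-30],[0,0,-35],[0,0,-35],[0,0,-35],[0,0,-30],[0,0,-20],[0,0,-10],[0,0,-3],[0,0,0],[0,0,0]],"rot":[[0,0,0],[0,0,0],[0,0,0],[0,0,0],[0,0,0],[0,0,0],[0,0,0],[0,0,0],[0,0,0],[0,0,0]],"grip":[0,0,0,0,0,0,0,0,0,0]}'
python3 ori2.py
```

```text
time_s: 25.72
tcp_pos: [0.3553, 0.2403, 0.0532]
ee_rot: [[0.997, -0.083, 0.001], [-0.083, -0.997, 0.001], [0.0, -0.001, -1.0]]
wrist_force: [0.5, -0.3, -0.5]
gripper_width: 0.003
rot to down [-0.05  0.03  0.  ] 0.06136643412453437 [ 55.9  18.6 -40.3  -0.  -31.   29.3] tcp [0.35531549 0.24030856 0.05324109] force [ 0.49776324 -0.27658362 -0.52599145]
tcp board [-143.3  -59.4   53.2] tip [-143.3  -59.4   28.2]
```

```bash
python3 -m jog '{"delta_pos":[[5,-0.4,0],[6,-0.4,0],[6,-0.4,0],[6,-0.4,0],[5,0,0],[2,0.3,0],[0,0,0]],"rot":[[0,0,0],[0,0,0],[0,0,0],[0,0,0],[0,0,0],[0,0,0],[0,0,0]],"grip":[0,0,0,0,0,0,0]}'
python3 ori2.py
```

```text
time_s: 26.3
tcp_pos: [0.3859, 0.2392, 0.0535]
ee_rot: [[0.996, -0.084, 0.001], [-0.084, -0.996, 0.002], [0.001, -0.002, -1.0]]
wrist_force: [-0.0, -0.1, -0.0]
gripper_width: 0.003
rot to down [-0.11  0.06  0.07] 0.1427895781786229 [ 52.4  20.4 -37.   -0.  -32.5  32.9] tcp [0.38586058 0.23915392 0.05347684] force [-0.03577369 -0.05754301 -0.04557353]
tcp board [-112.7  -58.    53.5] tip [-112.7  -58.    28.5]
```

```bash
python3 -m jog '{"delta_pos":[[3,0,0],[3,0.3,0],[1.5,0.5,0],[0,0,0]],"rot":[[0,0,0],[0,0,0],[0,0,0],[0,0,0]],"grip":[0,0,0,0]}'
python3 ori2.py
python3 -m jog '{"delta_pos":[[1,0.3,0],[1,0.3,0],[0,0,0]],"rot":[[0,0,0],[0,0,0],[0,0,0]],"grip":[0,0,0]}'
python3 ori2.py
```

```text
time_s: 26.63
tcp_pos: [0.3869, 0.2373, 0.0523]
ee_rot: [[0.996, -0.086, -0.01], [-0.086, -0.996, -0.005], [-0.01, 0.006, -1.0]]
wrist_force: [-24.0, 5.6, 10.6]
gripper_width: 0.002
rot to down [ 0.29 -0.59  0.19] 0.6835894037861563 [ 51.9  20.8 -36.3  -0.5 -33.5  33.6] tcp [0.38690299 0.23730191 0.05234424] force [-24.02599356   5.55510033  10.56756614]
tcp board [-111.5  -59.8   52.3] tip [-111.8  -59.9   27.3]
time_s: 26.88
tcp_pos: [0.3872, 0.2372, 0.0522]
ee_rot: [[0.996, -0.086, -0.013], [-0.086, -0.996, -0.007], [-0.013, 0.008, -1.0]]
wrist_force: [-29.7, 8.0, 13.6]
gripper_width: 0.006
rot to down [ 0.39 -0.76  0.21] 0.8783675120944868 [ 51.9  20.9 -36.1  -0.6 -33.8  33.7] tcp [0.38716242 0.23718188 0.05221865] force [-29.7018304    7.98286772  13.62570334]
tcp board [-111.3  -59.9   52.2] tip [-111.6  -60.1   27.2]
```

```bash
python3 -m jog '{"delta_pos":[[-12,0.5,1],[-10,1,1],[0,0,0],[9,-0.7,0],[9,-0.7,0],[9,-0.5,0],[2,0,0],[0,0,0]],"rot":[[0,0,0],[0,0,0],[0,0,0],[0,0,0],[0,0,0],[0,0,0],[0,0,0],[0,0,0]],"grip":[0,0,0,0,0,0,0,0]}'
python3 ori2.py
```

```text
time_s: 27.55
tcp_pos: [0.3906, 0.236, 0.0531]
ee_rot: [[0.996, -0.09, -0.023], [-0.091, -0.996, -0.009], [-0.022, 0.011, -1.0]]
wrist_force: [-52.7, 18.5, 21.1]
gripper_width: 0.006
rot to down [ 0.54 -1.29  0.46] 1.4741340479654046 [ 51.2  21.2 -35.2  -1.2 -34.9  34.6] tcp [0.39059479 0.23600455 0.05306822] force [-52.7466411   18.45867715  21.07284664]
tcp board [-107.8  -60.8   53.1] tip [-108.3  -61.1   28.1]
```

It moved 3.5 mm further, to about 5 mm short of first bite. The 53 N was on the finger side. I'll back off and check.

```bash
python3 -m jog '{"delta_pos":[[-8,0.5,0],[-14,1,0],[-12,1,12],[-4,0,35],[0,0,40],[0,0,40],[0,0,40],[0,0,30],[0,0,0],[0,0,0]],"rot":[[0,0,0],[0,0,0],[0,0,0],[0,0,0],[0,0,0],[0,0,0],[0,0,0],[0,0,0],[0,0,0],[0,0,0]],"grip":[0,0,0,0,0,0,0,0,0,0]}'
cat > chk.py <<'E'
from h import *
p=np.load('board2.npy')
def toB(w): c,s=np.cos(p[2]),np.sin(p[2]); q=1e3*w[:2]-p[:2]; return np.array([c*q[0]+s*q[1],-s*q[0]+c*q[1]])
def fromB(bx,by,z): c,s=np.cos(p[2]),np.sin(p[2]); return np.array([p[0]+c*bx-s*by,p[1]+s*bx+c*by,z])/1e3
d=cap('wrist','chk.png'); F=cv2.GaussianBlur(d['frame'],(3,3),0).astype(float)
def edge(a,b,z,n=81):  # strongest colour step along board segment a->b at height z
    S=[np.array(a)+(np.array(b)-a)*t for t in np.linspace(0,1,n)]
    U=np.array([proj(d,fromB(*s,z)) for s in S],np.float32)
    V=np.array([cv2.getRectSubPix(d['frame'],(1,1),(float(u[0]),float(u[1]))).ravel() for u in U]).astype(float)
    g=np.abs(V[3:]-V[:-3]).sum(1); k=g.argmax(); return (S[k]+S[k+3])/2
print('butt x',[edge((-112,y),(-85,y),52)[0].round(1) for y in(-52,-56,-60,-64)])
print('straight y',[(x,edge((x,-40),(x,-55),52)[1].round(1)) for x in(-90,-75,-60,-45,-35)])
print('front x of blocks',[(y,edge((-38,y),(-18,y),73)[0].round(1)) for y in(-35,-27,-18,5,15,25,45,57,70)])
print('row end y',[(x,edge((x,-40),(x,-56),73)[1].round(1)) for x in(-20,-10,0,10)])
E
python3 chk.py; python3 ori2.py
```

```text
time_s: 28.38
tcp_pos: [0.3656, 0.2434, 0.2547]
ee_rot: [[0.996, -0.084, 0.005], [-0.084, -0.996, 0.006], [0.004, -0.007, -1.0]]
wrist_force: [-0.1, 0.3, -0.8]
gripper_width: 0.003
butt x [np.float64(-99.7), np.float64(-100.7), np.float64(-98.3), np.float64(-111.5)]
straight y [(-90, np.float64(-47.8)), (-75, np.float64(-48.0)), (-60, np.float64(-47.8)), (-45, np.float64(-48.2)), (-35, np.float64(-48.0))]
front x of blocks [(-35, np.float64(-30.6)), (-27, np.float64(-30.6)), (-18, np.float64(-30.6)), (5, np.float64(-30.6)), (15, np.float64(-30.6)), (25, np.float64(-30.4)), (45, np.float64(-30.4)), (57, np.float64(-30.4)), (70, np.float64(-30.4))]
row end y [(-20, np.float64(-48.5)), (-10, np.float64(-48.9)), (0, np.float64(-48.7)), (10, np.float64(-48.7))]
rot to down [-0.18  0.08  0.1 ] 0.2217207108936569 [ 55.    3.1 -23.7  -0.  -63.   30.2] tcp [0.36467893 0.24256333 0.25276066] force [-0.23657251 -0.40216186 -0.99156863]
tcp board [-134.1  -56.4  252.8] tip [-134.1  -56.3  227.8]
```

```bash
cat >> chk.py <<'E'
for lab,a,b,z in[('front y=-27',(-36,-27),(-22,-27),73),('front y=57',(-36,57),(-22,57),73),('butt y=-56',(-106,-56),(-90,-56),52),('butt y=-62',(-106,-62),(-90,-62),52),('bed edge y=0',(-90,0),(-76,0),18)]:
    n=int(b[0]-a[0])+1; print(lab,[(int(x),int(cv2.getRectSubPix(d['frame'],(1,1),tuple(map(float,proj(d,fromB(x,a[1],z))))).mean())) for x in np.linspace(a[0],b[0],n)])
E
python3 chk.py
```

```text
butt x [np.float64(-99.3), np.float64(-100.7), np.float64(-98.3), np.float64(-98.3)]
straight y [(-90, np.float64(-47.0)), (-75, np.float64(-48.5)), (-60, np.float64(-42.0)), (-45, np.float64(-41.2)), (-35, np.float64(-47.6))]
front x of blocks [(-35, np.float64(-31.1)), (-27, np.float64(-22.9)), (-18, np.float64(-31.1)), (5, np.float64(-31.1)), (15, np.float64(-31.1)), (25, np.float64(-30.1)), (45, np.float64(-31.1)), (57, np.float64(-31.1)), (70, np.float64(-30.1))]
row end y [(-20, np.float64(-48.5)), (-10, np.float64(-48.3)), (0, np.float64(-48.5)), (10, np.float64(-48.5))]
front y=-27 [(-36, 92), (-35, 93), (-34, 91), (-33, 93), (-32, 88), (-31, 65), (-30, 35), (-29, 27), (-28, 33), (-27, 33), (-26, 57), (-25, 73), (-24, 75), (-23, 92), (-22, 117)]
front y=57 [(-36, 173), (-35, 175), (-34, 175), (-33, 176), (-32, 178), (-31, 124), (-30, 46), (-29, 32), (-28, 40), (-27, 52), (-26, 90), (-25, 119), (-24, 118), (-23, 116), (-22, 117)]
butt y=-56 [(-106, 153), (-105, 152), (-104, 152), (-103, 152), (-102, 153), (-101, 146), (-100, 126), (-99, 122), (-98, 103), (-97, 107), (-96, 113), (-95, 114), (-94, 115), (-93, 115), (-92, 115), (-91, 115), (-90, 116)]
butt y=-62 [(-106, 153), (-105, 153), (-104, 152), (-103, 152), (-102, 153), (-101, 152), (-100, 153), (-99, 151), (-98, 125), (-97, 112), (-96, 112), (-95, 114), (-94, 114), (-93, 114), (-92, 115), (-91, 116), (-90, 115)]
bed edge y=0 [(-90, 152), (-89, 151), (-88, 151), (-87, 152), (-86, 151), (-85, 151), (-84, 146), (-83, 120), (-82, 98), (-81, 103), (-80, 106), (-79, 105), (-78, 101), (-77, 96), (-76, 95)]
```

```bash
python3 -c "
from station import r,finish_job
print(r.sense()['time_s']);print(finish_job())"
```

```text
28.4833
the job is handed in; nothing more can be done
None
```

I handed the job in at 28.5 s. The four blocks stand in a closed row and the wedge is pushed into the slot, though about 5–6 mm short of the first-bite point.

**What I did:** I pushed the blocks under the strap with tilted fingers until they met the end stop at about 31 N. Then I pressed them flush to the fence from the front in two pushes of 12–15 N. I laid the wedge in the slot from the front and pushed its butt in with closed fingers.

**Last checks (wrist camera, no verdict reported):**

| Check | Measured | Target |
|---|---|---|
| Front faces of the row | board x ≈ -26.5 mm | -27 mm when flush |
| Rear face of the last block | board y ≈ -48.5 mm | -48 mm when closed |
| Straight side of the wedge | y ≈ -48 mm along its length, straight and in line with the block (first of two readings) | parallel to the board's x axis |
| Centre of the wedge | board x ≈ -10 mm | -4.5 mm at first bite; limit -14.5 mm |

**What disagreed:**
- **First wedge push:** at 22–30 N it stuck about 9 mm short. A faster tap, with 53 N at the wrist, moved it about 3.5 mm further. That is inside the 10 mm limit but just outside the "home within 5 mm" in the text.
- **Automatic edge finder:** it read the block fronts at x ≈ -31 mm because it picked the bottom of the dark front face. The brightness profile gave -26.5 mm.
- **Wedge straightness:** in a repeat reading the finder gave scattered values (y from -41 to -48.5 mm), so this rests on the first reading.
- **Grip force:** I could not measure the grip on the wedge directly.

I did not touch the stone, bottle or tin on purpose, but I did not re-measure them at the end. The arm finished clear of everything.

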